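Index the rotary table and clamp it

TASK

Set the rotary table on the bench: push the dial round by its upright post, gently and without gripping it, until the dial's index mark lines up with the one long line of the scale ring. Then push the ball-ended clamp lever fully over, clockwise seen from above, until it points straight out from the dial. The dial must stay lined up, the steel blank must stay standing in the middle of the dial, and the other things on the bench must be left alone.

Things in the scene. Friction and masses are not known exactly. Their poses are not given: they have to be found in the camera images.
- dial_axis (a point): centre of the rotary table's dial, on the dial's top face, 58 mm above the bench; its z axis is the dial's upright axis. The rotary table is a fixed round blue casting of 200 mm diameter; on it lies a fixed aluminium scale ring (outer radius 95 mm, top 54 mm above the bench) and inside that the turning steel dial (radius 77 mm, top 58 mm above the bench)
- dial: the turning steel dial, 154 mm in diameter and 12 mm thick, with its post; origin on its axis at its underside, 46 mm above the bench; its x axis points along the index mark, z up. It turns with a steady friction of about 0.2 N m, plus a little damping, has no spring and stays where it is left. It starts 0.5 to 2.6 rad anticlockwise of the long line
- index_tip (a point): outer end of the dial's index mark, at the dial's rim, 78 mm from the axis. The mark is the only dark line on the dial: 5 mm wide, radial, from 40 to 77 mm from the axis
- long_line (a point): inner end of the one long line of the scale ring, 78 mm from the axis, at the height of the dial's top. The long line is dark, 5 mm wide, radial, from 78 to 94 mm from the axis; the eleven other lines, every 30 degrees, are only 6 mm long and 2 mm wide. The ring does not move in an episode
- post (a point): steel driving post standing on the dial, a cylinder 16 mm in diameter and 38 mm high (its foot has a thin collar, 24 mm across and 4 mm high, look only), 58 mm from the dial's axis, exactly opposite the index mark; this point is the centre of its foot on the dial's top face; it is fixed to the dial and turns with it
- blank: stepped steel blank, 36 mm in diameter (24 mm at the top) and 35 mm high, standing loose on the middle of the dial; origin at the centre of its underside; it rides round with the dial
- clamp_ball (a point): centre of the black ball, 26 mm in diameter, at the end of the clamp lever, 76 mm above the bench, 65 mm from the lever's pivot. The sloping lever arm (10 mm thick) rises from the pivot boss to the ball
- clamp_pivot (a point): point on the upright pivot axis of the clamp lever, at the ball's height (76 mm above the bench), 125 mm from the dial's axis, on the left of the rotary table as the robot sees it. The pivot's steel boss is 26 mm in diameter and its top is 70 mm above the bench; it stands on a blue block 44 mm wide that reaches 22 mm beyond the pivot, 40 mm high
- clamp (a joint): turn of the clamp lever in rad: starts open at 0 to 0.2 and grows clockwise seen from above; at 1.05 it points straight away from the dial's axis and counts as fully clamped, and a rigid stop ends its travel at 1.17 (do not press hard against it). Friction about 0.15 N m, no spring; it stays where it is left
- vblock: steel V-block, 50 x 40 x 40 mm high, loose, stands beside the rotary table; to be left alone. Origin at its underside
- nut: dark flanged nut, 48 mm across the flange, 26 mm high, loose, stands near the rotary table on the robot's side; to be left alone. Origin at its underside
- file_a: long file with a black handle, 340 mm long, 25 mm high, lying on the bench; to be left alone. Origin at its underside
- file_b: shorter file with a black handle, 290 mm long, 25 mm high, lying on the bench; to be left alone. Origin at its underside
- brush: flat bench brush with a wooden handle, 208 mm long, 50 mm wide, 16 mm high, lying on the bench; to be left alone. Origin at its underside
- caliper: steel caliper, 200 mm long, 60 mm wide, 12 mm high, lying beyond the rotary table; to be left alone. Origin at its underside
- oil_bottle: white bottle with a black cap, 52 mm diameter, 120 mm high, standing at the right far side; to be left alone. Origin at its underside
Things that resemble listed ones, but are neither listed nor needed, are in the scene too. What is shaped like the blank but blue, pink or red is not meant.

How it is judged (in metres and radians):
On the way, in this order (a step that is already met when the one before it is completed fails the run):
1. the index mark is lined up with the long line and the dial is at rest, the clamp lever still open (distance between index_tip and long_line below 0.004 m and angular speed of dial below 0.05 rad/s and value of joint clamp below 0.4 rad), for 0.3 s.
2. the clamp lever is pushed fully over (value of joint clamp above 0.93 rad), for 0.2 s.
At the end, for the whole second after the job is handed in: The outer end of the index mark is within 4 mm (less than a line's width) of the inner end of the long line, the dial is at rest, the clamp lever is at 0.93 rad or more (1.05 is straight out), and the blank stands upright on the dial within 15 mm of its centre (distance between index_tip and long_line below 0.004 m and angular speed of dial below 0.05 rad/s and value of joint clamp above 0.93 rad and angle between blank's own z axis and vertical below 0.15 rad and horizontal distance between blank and dial_axis below 0.015 m and height (world z) of blank below 0.064 m); the robot touches nothing.
It fails at once if the blank is lifted, toppled or pushed off the middle of the dial (not (angle between blank's own z axis and vertical below 0.15 rad and horizontal distance between blank and dial_axis below 0.015 m and height (world z) of blank below 0.064 m)).
It fails at once if the dial or its post is gripped or forced (more than 40 N from the fingers) (contact force between the fingers and dial above 40 N).
It fails at once if another thing on the bench is moved by more than 30 mm (distance of any of vblock, nut, file_a, file_b, brush, caliper, oil_bottle from where it was at the start of the episode above 0.03 m).
It also fails if it takes over 72 s, if anything falls off the work surface, if the arm or the gripper's body presses on something with over 40 N, if the wrist force passes 120 N, or if a joint passes its speed limit or range.

ROBOT

A 7-joint arm with a two-finger parallel gripper is mounted at the origin on the work surface. World frame = base frame: x ahead of the robot, y to its left, z up, the work surface at z = 0. Lengths are in mm, angles in rad, forces in N, time in s.
With the tool pointing down it reaches from about 400 to 850 mm from the base axis. Payload 4.5 kg.
Tool frame: the origin (TCP) lies midway between the tips of the shut fingers; the grasp point (between the pads) lies 19 mm behind it; z points along the fingers, y is the line along which they close (so a half turn about z gives the same grasp; the last joint's range is limited). The gripper opens to 85 mm and grips with 20 to 120 N. Pads are 22 mm wide; open, the fingers measure 114 mm over their backs; the gripper's body (76 mm by 85 mm) begins 54 mm behind the grasp point. The pads swing forward as they close: fully open they stand 13 mm farther back than shut.
Start: joints at [-1.307, 0.689, -0.195, 1.565, 0.157, 0.902, -0.215], TCP at [142.342, 608.599, 231.317] pointing down, gripper open.
Joint ranges: [-3.01, 3.01], [-0.46, 2.08], [-1.47, 1.51], [0.13, 2.56], [-1, 4.14], [0.04, 2.09], [-2.66, 2.66]. Speed limits (rad/s): [2.57, 2.57, 3.14, 3.14, 3.14, 3.14, 3.14].

INTERFACE

Orientations are given as a unit quaternion [w, x, y, z].
In Python, from station import status, cams, env gives the robot as it stands. The module is installed in compiled form; this text tells all that it offers.
- The arm moves only by the tool send_rows, never from a script. Its argument "motion" is a list of rows, each an object with "linear": the shift along the world's x, y, z normalised to -1 to 1, where 1 is 500 mm, a list of three; "rot": the turn, a rotation vector about the world's x, y, z normalised to -1 to 1, where 1 is 360 degrees, a list of three; "claw": the closure, from 0 (fully open) to 1 (shut). A call has exactly 10 rows; each row is the pose to reach, as a shift and turn from the pose commanded when the call began, turning the shorter way round; what a row does not reach only later rows make up. A row lasts 1/12 s, in which the tool goes at most 41.7 mm and 7.16 degrees, less where a joint would pass 70% of its speed; a pose out of reach is approached as far as the arm can. A call with a number of a shift or a turn outside -1 to 1 is refused whole. A call with a gripper value outside its range is refused whole. The fingers move at their own pace and stop on an object; the grip force is fixed at half the most. Time passes only in rows, so rows that repeat a pose let the fingers close, or fill a call up. It gives the time, the measured TCP pose, the force, the opening and the grip force at its end, in the units of the state.
- status.get_state(): the state, without advancing time (a new reading comes with each control period).
- cams.get_image(name): name is "side" or "top"; returns a dict with "color" (420x560x3 uint8, red, green, blue), "camera_matrix" (3x3 intrinsics, pixels), "D" ([k1, k2, p1, p2, k3] as OpenCV has them; the pictures are not rectified), "world_from_camera" (4x4, takes a point from camera to world coordinates). Camera axes: x right, y up, looking along -z (the intrinsics and any distortion apply to the point x, -y, -z); pixel columns grow to the right and rows downward; lengths in mm; the calibration is good to about 2 mm. A picture is of the moment at which its call begins. There is no depth.
- env.job_done(): hands the job in; it is judged then, once.
The state is a dict: "t": time; "joint_pos": joint angles; "joint_velocities": joint speeds; "joint_torque": joint torques, N m; "eef_pos": TCP position; "ee_rot": TCP orientation; "contact_force": force on the tool from outside, world axes, zero at the start; "torque": the same for the moment, N m; "width": opening from 0.0 (shut) to 1.0 (fully open); "grip_force": force on a finger pad.
Only numpy, scipy, OpenCV 4.12 (cv2) and the standard library are available. Lean on these libraries where they do the work, as an engineer would, in place of code of your own. Each camera call takes 0.05 s, during which the arm holds its last target. There are 200 camera calls.

## Working session

There is one attempt and no reset: what is moved stays moved. The work goes in short steps, Python scripts to look and compute and a tool call to move; the robot and the scene stay as the last step left them, time stands still between calls to the robot, and variables do not carry over. Pictures are saved under pics/ and viewed, at most 10 in all, crops included, and the job is handed in when it is done.

Besides the shell and the picture viewer there is one more tool, called after "Emit:" in YAML: its name, and indented under it one key for each argument. send_rows: Moves the arm, as the interface text tells. Its arguments: {"type":"object","properties":{"motion":{"type":"array","items":{"type":"object","properties":{"linear":{"type":"array","items":{"type":"number"}},"rot":{"type":"array","items":{"type":"number"}},"claw":{"type":"number"}}}}},"required":["motion"]}

```bash
mkdir -p pics; cat > h.py <<'E'
import numpy as np, cv2
from station import status, cams, env
def grab(name,fn=None):
    im=cams.get_image(name)
    if fn: cv2.imwrite('pics/'+fn,im['color'][:,:,::-1])
    return im
def ray(im,px):
    u=cv2.undistortPoints(np.array(px,float).reshape(-1,1,2),np.array(im['camera_matrix'],float),np.array(im['D'],float)).reshape(-1,2)
    d=np.c_[u[:,0],-u[:,1],-np.ones(len(u))]
    T=np.array(im['world_from_camera']); return T[:3,3],d@T[:3,:3].T
def atz(im,px,z):
    o,d=ray(im,px); z=np.asarray(z,float)*np.ones(len(d)); return o+d*((z-o[2])/d[:,2])[:,None]
def proj(im,P):
    T=np.array(im['world_from_camera']); p=(np.atleast_2d(P)-T[:3,3])@T[:3,:3]
    p=p*[1,-1,-1]
    return cv2.projectPoints(p,np.zeros(3),np.zeros(3),np.array(im['camera_matrix'],float),np.array(im['D'],float))[0].reshape(-1,2)
E
python3 - <<'E'
from h import *
for n in('top','side'):
    im=grab(n,n+'0.png'); print(n,np.round(im['camera_matrix'],1).tolist(),np.round(im['world_from_camera'],3).tolist())
    print(im['D'])
print(status.get_state())
E
```

```text
top [[539.2, 0.0, 284.5], [0.0, 539.2, 198.1], [0.0, 0.0, 1.0]] [[0.013, 0.991, -0.135, 363.914], [-1.0, 0.013, 0.004, -36.15], [0.006, 0.135, 0.991, 1541.085], [0.0, 0.0, 0.0, 1.0]]
[0.01156509 0.         0.         0.         0.        ]
side [[481.2, 0.0, 280.5], [0.0, 481.2, 204.5], [0.0, 0.0, 1.0]] [[0.981, 0.105, -0.163, 355.545], [-0.193, 0.573, -0.796, -1084.233], [0.01, 0.813, 0.583, 865.515], [0.0, 0.0, 0.0, 1.0]]
[-0.0904097  0.         0.         0.         0.       ]
{'t': 0.1, 'joint_pos': array([-1.30723144,  0.68988271, -0.19453469,  1.56624995,  0.15730948,
        0.90249075, -0.21510199]), 'joint_velocities': array([-0.00214902, -0.00223646,  0.0006536 , -0.00505324, -0.00208323,
       -0.00055298, -0.00089803]), 'joint_torque': array([-3.06791495e-03, -5.40607774e+01, -1.27145190e+00, -1.58986866e+01,
        9.34239768e-03,  4.42864970e-03,  2.71535311e-05]), 'eef_pos': array([142.24808365, 607.99923016, 230.57283116]), 'ee_rot': array([-3.45851419e-05,  1.14583824e-01,  9.93413246e-01, -8.18266631e-04]), 'contact_force': array([0.65775772, 0.26374065, 0.30065463]), 'torque': array([-0.04602101, -0.0118256 , -0.01951992]), 'grip_force': 0.0, 'width': 0.9996975379625859}
```

View pics/top0.png

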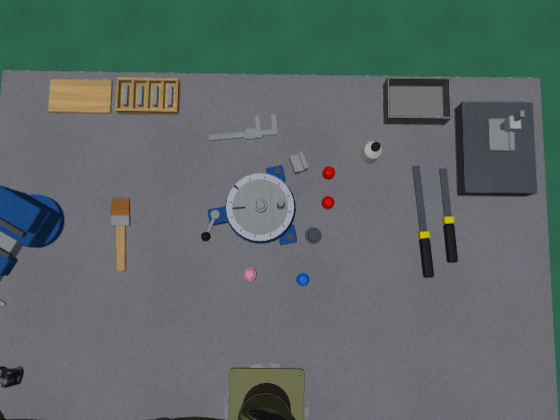

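View pics/side0.png

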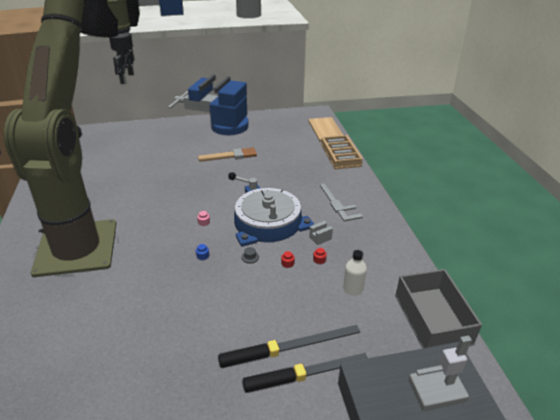

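The top view shows the dial at about (260,207), its post at (281,205), the index mark pointing left at (238,208), and the clamp ball at (206,237). I'll enlarge it to find the long line.

```bash
python3 - <<'E'
import cv2
a=cv2.imread('pics/top0.png')[155:260,190:330]; cv2.imwrite('pics/topc.png',cv2.resize(a,None,fx=5.7,fy=5.7,interpolation=cv2.INTER_CUBIC))
E
```

```text
(no output)
```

View pics/topc.png

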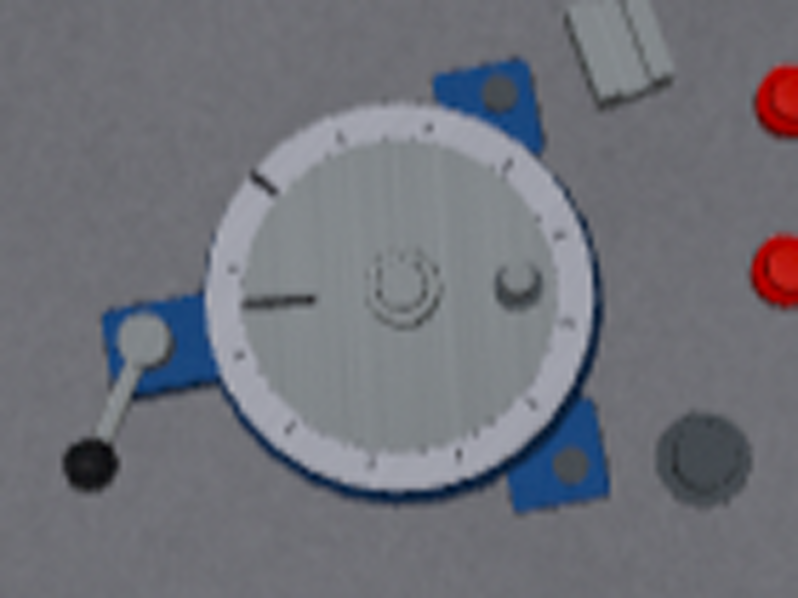

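```bash
python3 - <<'E'
from h import *
im=grab('top'); c=lambda x,y:(190+x/5.7-.41,155+y/5.7-.41)
a=im['color'].astype(int)
m=np.zeros(a.shape[:2],np.uint8); m[(a.min(2)>165)]=255
m[:150]=0;m[250:]=0;m[:,:215]=0;m[:,305:]=0
cs=max(cv2.findContours(m,cv2.RETR_EXTERNAL,cv2.CHAIN_APPROX_NONE)[0],key=len).reshape(-1,2)
P=atz(im,cs,54)[:,:2]
A=np.c_[2*P,np.ones(len(P))]; s=np.linalg.lstsq(A,(P**2).sum(1),rcond=None)[0]; C=s[:2]
print('centre',C,'r',np.sqrt(s[2]+C@C),len(P))
L=atz(im,[c(254,173),c(275,193)],54)[:,:2]; I=atz(im,[c(245,303),c(315,299)],58)[:,:2]; pt=atz(im,[c(518,276)],96)[0,:2]
bl=atz(im,[c(402,281)],93)[0,:2]; pv=atz(im,[c(145,340)],70)[0,:2]; ball=atz(im,[c(90,464)],76)[0,:2]
for n,p in(('L0',L[0]),('L1',L[1]),('I0',I[0]),('I1',I[1]),('post',pt),('blank',bl),('pivot',pv),('ball',ball)):
    d=p-C; print(n,p.round(1),'r',np.hypot(*d).round(1),'ang',np.arctan2(d[1],d[0]).round(3))
d=ball-pv;print('lever ang',np.arctan2(d[1],d[0]),np.hypot(*d)); print('nut',atz(im,[c(705,460)],26))
E
```

```text
centre [249.28155187  53.95603603] r 255.05449599669538 1
L0 [602.5  99.1] r 356.1 ang 0.127
L1 [592.7  88.6] r 345.2 ang 0.1
I0 [537.9 101.5] r 292.5 ang 0.163
I1 [540.3  67.5] r 291.3 ang 0.047
post [548. -31.] r 310.6 ang -0.277
blank [545.3  24. ] r 297.5 ang -0.101
pivot [517.9 147.9] r 284.6 ang 0.336
ball [457.6 171.5] r 239.2 ang 0.514
lever ang 2.768433679637151 64.74519472924985
nut [[ 466.72538525 -124.23422825   26.        ]]
```

```bash
cat >> h.py <<'E'
def ring(im):
    a=im['color'].astype(int); g=a.sum(2)/3
    # outer ring edge: radial search from approx centre for the white->dark drop
    C=np.array([544.,25.])
    for _ in range(3):
        Q=[]
        for t in np.linspace(0,2*np.pi,120,endpoint=False):
            r=np.arange(86,106,.5); W=np.c_[C[0]+r*np.cos(t),C[1]+r*np.sin(t),0*r+54]
            p=proj(im,W).astype(np.float32); v=cv2.remap(g.astype(np.float32),p[:,0],p[:,1],1).ravel()
            k=np.argmin(np.convolve(np.diff(v),np.ones(4),'same')); 
            if v[k-6 if k>6 else 0]>130: Q.append(W[k,:2])
        P=np.array(Q);s=np.linalg.lstsq(np.c_[2*P,np.ones(len(P))],(P**2).sum(1),rcond=None)[0];C=s[:2]
    return C,np.sqrt(s[2]+C@C),len(P)
def dark(im,C,r0,r1,z):
    # darkest angle of radial stroke between r0,r1
    g=im['color'].astype(np.float32).mean(2); t=np.arange(0,2*np.pi,.004); r=np.arange(r0,r1,1.)
    T,R=np.meshgrid(t,r,indexing='ij'); W=np.c_[(C[0]+R*np.cos(T)).ravel(),(C[1]+R*np.sin(T)).ravel(),np.full(T.size,z)]
    p=proj(im,W).astype(np.float32); v=cv2.remap(g,p[:,0].reshape(T.shape),p[:,1].reshape(T.shape),cv2.INTER_CUBIC).mean(1)
    d=np.median(v)-v; k=np.argmax(d); idx=(np.arange(k-20,k+21))%len(t); w=np.clip(d[idx]-.4*d[k],0,None)
    return float(t[k]+(w*np.arange(-20,21)*.004).sum()/w.sum()),float(d[k])
E
python3 - <<'E'
from h import *
im=grab('top'); C,r,n=ring(im); print(C,r,n)
print('long',dark(im,C,81,92,54)); print('index',dark(im,C,50,74,58),'outer part',dark(im,C,66,75,58))
E
```

```text
[543.02801912  26.73054466] 94.66223855754518 119
long (0.8942856441198145, 110.62669372558594)
index (1.6439076641518708, 69.0047378540039) outer part (1.6484893613981495, 68.47145080566406)
```

Emit:
send_rows:
  motion:
    - {"linear":[0.04,-0.06,0],"rot":[0,0,0],"claw":1}
    - {"linear":[0.09,-0.12,0],"rot":[0,0,0],"claw":1}
    - {"linear":[0.13,-0.19,0],"rot":[0,0,0.01],"claw":1}
    - {"linear":[0.18,-0.25,0],"rot":[0,0,0.02],"claw":1}
    - {"linear":[0.22,-0.32,0],"rot":[0,0,0.03],"claw":1}
    - {"linear":[0.27,-0.38,0],"rot":[0,0,0.04],"claw":1}
    - {"linear":[0.31,-0.45,0],"rot":[0,0,0.048],"claw":1}
    - {"linear":[0.36,-0.51,0],"rot":[0,0,0.048],"claw":1}
    - {"linear":[0.4,-0.58,0],"rot":[0,0,0.048],"claw":1}
    - {"linear":[0.44,-0.64,0],"rot":[0,0,0.048],"claw":1}

```text
t: 1.03
eef_pos: [363.2, 285.9, 231.3]
ee_rot: [-0.0, -0.035, 0.999, -0.0]
contact_force: [0.2, 0.2, 0.1]
width: -0.0
grip_force: 0.0
```

Emit:
send_rows:
  motion:
    - {"linear":[0.045,-0.064,0],"rot":[0,0,0],"claw":1}
    - {"linear":[0.09,-0.128,0],"rot":[0,0,0],"claw":1}
    - {"linear":[0.135,-0.192,0],"rot":[0,0,0],"claw":1}
    - {"linear":[0.18,-0.256,-0.02],"rot":[0,0,0],"claw":1}
    - {"linear":[0.225,-0.32,-0.04],"rot":[0,0,0],"claw":1}
    - {"linear":[0.27,-0.384,-0.06],"rot":[0,0,0],"claw":1}
    - {"linear":[0.31,-0.448,-0.08],"rot":[0,0,0],"claw":1}
    - {"linear":[0.36,-0.51,-0.1],"rot":[0,0,0],"claw":1}
    - {"linear":[0.4,-0.57,-0.13],"rot":[0,0,0],"claw":1}
    - {"linear":[0.44,-0.634,-0.16],"rot":[0,0,0],"claw":1}

```text
t: 1.87
eef_pos: [583.6, -29.8, 150.8]
ee_rot: [0.001, -0.036, 0.999, 0.0]
contact_force: [1.4, 0.4, 0.4]
width: -0.002
grip_force: 0.0
```

Emit:
send_rows:
  motion:
    - {"linear":[0,0,0],"rot":[0,0,0],"claw":1}
    - {"linear":[0,0,0],"rot":[0,0,0],"claw":1}
    - {"linear":[0,0,-0.03],"rot":[0,0,0],"claw":1}
    - {"linear":[0,0,-0.06],"rot":[0,0,0],"claw":1}
    - {"linear":[0,0,-0.09],"rot":[0,0,0],"claw":1}
    - {"linear":[0,0,-0.11],"rot":[0,0,0],"claw":1}
    - {"linear":[0,0,-0.13],"rot":[0,0,0],"claw":1}
    - {"linear":[0,0,-0.14],"rot":[0,0,0],"claw":1}
    - {"linear":[0,0,-0.15],"rot":[0,0,0],"claw":1}
    - {"linear":[0,0,-0.15],"rot":[0,0,0],"claw":1}

```text
t: 2.7
eef_pos: [582.0, -28.1, 75.8]
ee_rot: [-0.0, -0.036, 0.999, 0.0]
contact_force: [-1.2, 0.3, -0.2]
width: -0.001
grip_force: 0.0
```

```bash
python3 - <<'E'
from h import *
im=grab('side'); grab('top','t1.png')
a=im['color'][150:260,210:350,::-1]; cv2.imwrite('pics/s1.png',cv2.resize(a,None,fx=5,fy=5,interpolation=cv2.INTER_CUBIC))
print(status.get_state()['eef_pos'])
E
```

```text
[582.6163567  -28.27127848  76.63774693]
```

View pics/s1.png

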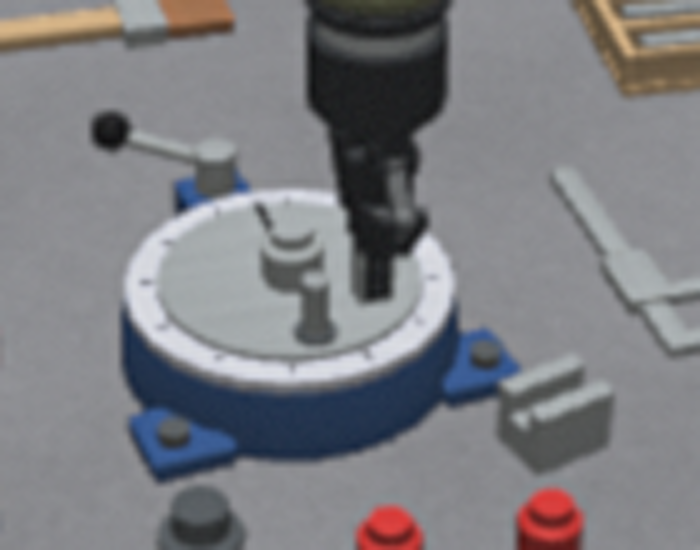

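The side crop shows the shut fingertips at (375,290), on the dial's +x side and clear of the post at (315,300). Next I'll work out the arc.

```bash
python3 - <<'E'
import numpy as np
C=np.array([543,26.7]);a0=-1.495;st=np.array([582.3,-28.4])
for d,s in [(0,30),(0,25),(0,21),(.03,20),(.07,20),(.12,20),(.17,20),(.22,20),(.27,20),(.32,20),(.37,20),(.42,20),(.47,20),(.52,20),(.57,20),(.61,20),(.64,20),(.66,20)]:
    a=a0-d;p=C+58*np.array([np.cos(a),np.sin(a)])+s*np.array([-np.sin(a),np.cos(a)])-st
    print(d,s,(p/500).round(3),round(-d/2/np.pi,4))
E
```

```text
0 30 [-0.01  -0.001] 0.0
0 25 [-0.02  -0.002] 0.0
0 21 [-0.028 -0.002] 0.0
0.03 20 [-0.033 -0.004] -0.0048
0.07 20 [-0.038 -0.006] -0.0111
0.12 20 [-0.044 -0.007] -0.0191
0.17 20 [-0.05  -0.009] -0.0271
0.22 20 [-0.056 -0.01 ] -0.035
0.27 20 [-0.062 -0.011] -0.043
0.32 20 [-0.068 -0.012] -0.0509
0.37 20 [-0.074 -0.012] -0.0589
0.42 20 [-0.08  -0.012] -0.0668
0.47 20 [-0.086 -0.012] -0.0748
0.52 20 [-0.092 -0.012] -0.0828
0.57 20 [-0.098 -0.011] -0.0907
0.61 20 [-0.103 -0.01 ] -0.0971
0.64 20 [-0.107 -0.009] -0.1019
0.66 20 [-0.109 -0.009] -0.105
```

Emit:
send_rows:
  motion:
    - {"linear":[-0.01,-0.001,0],"rot":[0,0,0],"claw":1}
    - {"linear":[-0.02,-0.002,0],"rot":[0,0,0],"claw":1}
    - {"linear":[-0.028,-0.002,0],"rot":[0,0,0],"claw":1}
    - {"linear":[-0.033,-0.004,0],"rot":[0,0,-0.0048],"claw":1}
    - {"linear":[-0.038,-0.006,0],"rot":[0,0,-0.011],"claw":1}
    - {"linear":[-0.044,-0.007,0],"rot":[0,0,-0.019],"claw":1}
    - {"linear":[-0.05,-0.009,0],"rot":[0,0,-0.027],"claw":1}
    - {"linear":[-0.056,-0.01,0],"rot":[0,0,-0.035],"claw":1}
    - {"linear":[-0.062,-0.011,0],"rot":[0,0,-0.043],"claw":1}
    - {"linear":[-0.062,-0.011,0],"rot":[0,0,-0.043],"claw":1}

```text
t: 3.63
eef_pos: [552.3, -34.0, 76.8]
ee_rot: [0.001, 0.1, 0.995, 0.0]
contact_force: [3.3, -0.4, -2.1]
width: -0.004
grip_force: 1.3
```

```bash
python3 - <<'E'
from h import *
im=grab('top','t2.png'); C=[543,26.7]
print('long',dark(im,C,81,92,54)); print('index',dark(im,C,50,74,58),'outer part',dark(im,C,66,75,58));print(status.get_state()['contact_force'])
E
```

```text
long (3.2438846012289866, 78.81494140625)
index (3.311334060316805, 58.36741638183594) outer part (3.2852391445201063, 61.804527282714844)
[ 1.84033869 -0.31263422  0.27095568]
```

```bash
sed -i 's/t=np.arange(0,2\*np.pi,.004)/t=np.arange(.5,1.9,.004)/' h.py; python3 - <<'E'
from h import *
im=grab('top','t3.png'); C=[543,26.7]
print('long',dark(im,C,81,92,54)); print('index',dark(im,C,50,74,58),'outer part',dark(im,C,66,75,58))
E
```

```text
long (0.8943517881310249, 114.83879089355469)
index (1.3731680917616103, 79.14599609375) outer part (1.3757037666854584, 81.68861389160156)
```

Emit:
send_rows:
  motion:
    - {"linear":[-0.006,-0.001,0],"rot":[0,0,-0.008],"claw":1}
    - {"linear":[-0.012,-0.001,0],"rot":[0,0,-0.016],"claw":1}
    - {"linear":[-0.018,-0.001,0],"rot":[0,0,-0.024],"claw":1}
    - {"linear":[-0.024,-0.001,0],"rot":[0,0,-0.032],"claw":1}
    - {"linear":[-0.03,-0.001,0],"rot":[0,0,-0.04],"claw":1}
    - {"linear":[-0.036,0,0],"rot":[0,0,-0.048],"claw":1}
    - {"linear":[-0.041,0.001,0],"rot":[0,0,-0.054],"claw":1}
    - {"linear":[-0.047,0.002,0],"rot":[0,0,-0.062],"claw":1}
    - {"linear":[-0.051,0.003,0],"rot":[0,0,-0.068],"claw":1}
    - {"linear":[-0.051,0.003,0],"rot":[0,0,-0.068],"claw":1}

```text
t: 4.57
eef_pos: [526.1, -31.9, 76.6]
ee_rot: [0.0, 0.308, 0.951, 0.0]
contact_force: [3.5, 0.2, 0.7]
width: 0.004
grip_force: 1.3
```

```bash
python3 - <<'E'
from h import *
im=grab('top','t4.png'); C=[543,26.7]
print('long',dark(im,C,81,92,54)); print('index',dark(im,C,50,74,58),'outer part',dark(im,C,66,75,58));print(status.get_state()['eef_pos'])
d=.7
for d in(.72,.74,.752,.76):
  a=-1.495-d;print(d,np.array(C)+58*np.array([np.cos(a),np.sin(a)])+20*np.array([-np.sin(a),np.cos(a)]))
E
```

```text
long (0.8943432543864572, 114.4468994140625)
index (0.9399446190170261, 86.68946838378906) outer part (0.9406140675853407, 83.77485656738281)
[526.03969355 -32.0453002   76.51188301]
0.72 [524.15897488 -31.68677738]
0.74 [522.99508526 -31.29830503]
0.752 [522.30056264 -31.05407599]
0.76 [521.83919734 -30.88663413]
```

Emit:
send_rows:
  motion:
    - {"linear":[-0.001,0.0003,0],"rot":[0,0,-0.001],"claw":1}
    - {"linear":[-0.002,0.0006,0],"rot":[0,0,-0.002],"claw":1}
    - {"linear":[-0.003,0.001,0],"rot":[0,0,-0.004],"claw":1}
    - {"linear":[-0.004,0.0014,0],"rot":[0,0,-0.006],"claw":1}
    - {"linear":[-0.005,0.0017,0],"rot":[0,0,-0.007],"claw":1}
    - {"linear":[-0.0053,0.0018,0],"rot":[0,0,-0.0073],"claw":1}
    - {"linear":[-0.0053,0.0018,0],"rot":[0,0,-0.0073],"claw":1}
    - {"linear":[-0.0053,0.0018,0],"rot":[0,0,-0.0073],"claw":1}
    - {"linear":[-0.0053,0.0018,0],"rot":[0,0,-0.0073],"claw":1}
    - {"linear":[-0.0053,0.0018,0],"rot":[0,0,-0.0073],"claw":1}

```text
t: 5.45
eef_pos: [523.0, -31.6, 76.3]
ee_rot: [-0.0, 0.329, 0.944, -0.0]
contact_force: [3.6, -0.6, 1.7]
width: -0.0
grip_force: 1.4
```

```bash
python3 - <<'E'
from h import *
im=grab('top','t5.png'); C=[543,26.7]
print('long',dark(im,C,81,92,54)); print('index',dark(im,C,50,74,58),'outer part',dark(im,C,66,75,58));print(status.get_state()['eef_pos'])
a=im['color'][155:260,190:330,::-1]; cv2.imwrite('pics/t5c.png',cv2.resize(a,None,fx=5.7,fy=5.7,interpolation=cv2.INTER_CUBIC))
E
```

```text
long (0.8941566102680794, 114.4967041015625)
index (0.8942408185765451, 87.95686340332031) outer part (0.8950378564378786, 90.4451675415039)
[523.05404554 -31.54997312  76.29668715]
```

View pics/t5c.png

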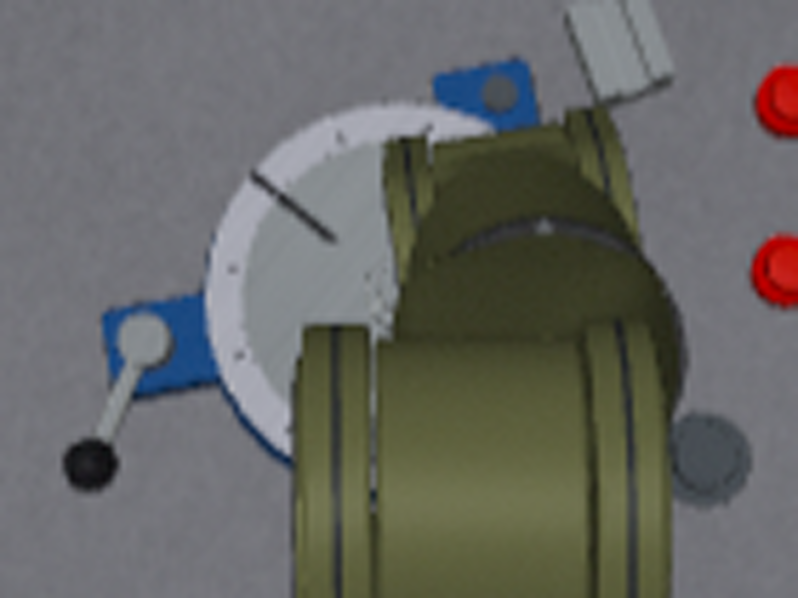

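The index mark and the long line now form one continuous dark stroke, from (252,173) to (333,240). Next I'll retreat and go round to the lever.

Emit:
send_rows:
  motion:
    - {"linear":[0.012,-0.01,0],"rot":[0,0,0],"claw":1}
    - {"linear":[0.031,-0.025,0],"rot":[0,0,0],"claw":1}
    - {"linear":[0.031,-0.025,0.06],"rot":[0,0,0],"claw":1}
    - {"linear":[0.031,-0.025,0.12],"rot":[0,0,0],"claw":1}
    - {"linear":[0.031,-0.025,0.17],"rot":[0,0,0],"claw":1}
    - {"linear":[-0.008,0.045,0.17],"rot":[0,0,0.01],"claw":1}
    - {"linear":[-0.047,0.114,0.17],"rot":[0,0,0.02],"claw":1}
    - {"linear":[-0.086,0.184,0.17],"rot":[0,0,0.03],"claw":1}
    - {"linear":[-0.125,0.253,0.17],"rot":[0,0,0.04],"claw":1}
    - {"linear":[-0.164,0.323,0.17],"rot":[0,0,0.048],"claw":1}

```text
t: 6.33
eef_pos: [438.3, 129.8, 160.9]
ee_rot: [-0.002, 0.183, 0.983, -0.001]
contact_force: [0.8, 0.5, -0.2]
width: 0.001
grip_force: 0.0
```

Emit:
send_rows:
  motion:
    - {"linear":[0,0,0],"rot":[0,0,0],"claw":1}
    - {"linear":[0,0,0],"rot":[0,0,0],"claw":1}
    - {"linear":[0,0,-0.03],"rot":[0,0,0],"claw":1}
    - {"linear":[0,0,-0.06],"rot":[0,0,0],"claw":1}
    - {"linear":[0,0,-0.1],"rot":[0,0,0],"claw":1}
    - {"linear":[0,0,-0.14],"rot":[0,0,0],"claw":1}
    - {"linear":[0,0,-0.16],"rot":[0,0,0],"claw":1}
    - {"linear":[0,0,-0.18],"rot":[0,0,0],"claw":1}
    - {"linear":[0,0,-0.19],"rot":[0,0,0],"claw":1}
    - {"linear":[0,0,-0.19],"rot":[0,0,0],"claw":1}

```text
t: 7.17
eef_pos: [440.5, 128.0, 65.2]
ee_rot: [-0.001, 0.185, 0.983, -0.001]
contact_force: [-0.2, -0.7, -0.0]
width: 0.001
grip_force: 0.0
```

```bash
python3 - <<'E'
from h import *
im=grab('side'); print(status.get_state()['eef_pos'],status.get_state()['ee_rot'])
a=im['color'][120:230,190:330,::-1]; cv2.imwrite('pics/s2.png',cv2.resize(a,None,fx=5,fy=5,interpolation=cv2.INTER_CUBIC))
t=grab('top'); C=[543,26.7]; print(dark(t,C,81,92,54),dark(t,C,50,74,58))
P=np.array([517.9,147.9]); st=status.get_state()['eef_pos'][:2]
for d,s in [(0,38),(0,30),(0,25),(.05,25),(.1,25),(.16,25),(.23,25),(.3,25),(.37,25),(.44,25),(.51,25),(.58,25),(.65,25),(.72,25),(.79,25),(.86,25),(.93,25),(.98,25)]:
    b=2.768-d;p=P+65*np.array([np.cos(b),np.sin(b)])-s*np.array([np.sin(b),-np.cos(b)])-st
    print(d,s,(p/500).round(3),round(-d/2/np.pi,3))
E
```

```text
[440.8807905  128.41166918  65.87663938] [-7.72676727e-04  1.84894834e-01  9.82757500e-01 -9.99674903e-04]
(0.8942736683770663, 115.30268859863281) (0.8929549574204286, 88.33279418945312)
0 38 [0.005 0.015] 0.0
0 30 [0.01 0.03] 0.0
0 25 [0.014 0.039] 0.0
0.05 25 [0.014 0.046] -0.008
0.1 25 [0.015 0.053] -0.016
0.16 25 [0.016 0.061] -0.025
0.23 25 [0.018 0.071] -0.037
0.3 25 [0.021 0.08 ] -0.048
0.37 25 [0.024 0.089] -0.059
0.44 25 [0.028 0.098] -0.07
0.51 25 [0.032 0.107] -0.081
0.58 25 [0.037 0.115] -0.092
0.65 25 [0.043 0.123] -0.103
0.72 25 [0.049 0.131] -0.115
0.79 25 [0.056 0.138] -0.126
0.86 25 [0.063 0.144] -0.137
0.93 25 [0.071 0.15 ] -0.148
0.98 25 [0.077 0.154] -0.156
```

View pics/s2.png

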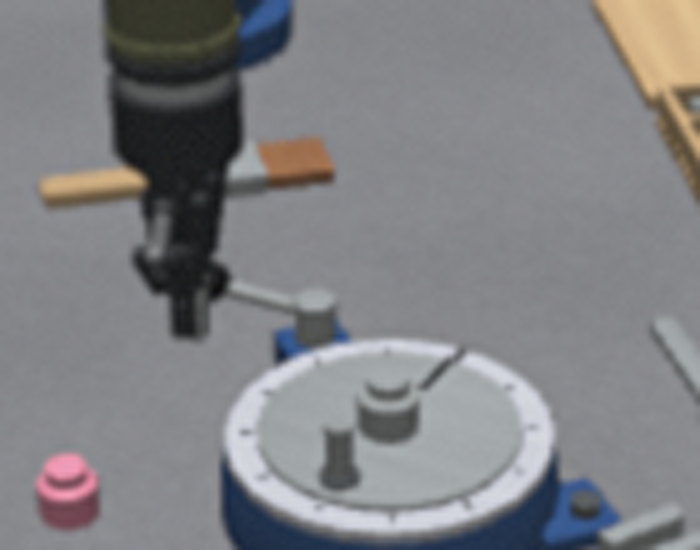

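The side crop shows the fingertips at (188,330), on the robot side of the ball at (217,280), with the dial still lined up. Next I'll push the lever along its arc.

Emit:
send_rows:
  motion:
    - {"linear":[0.005,0.015,0],"rot":[0,0,0],"claw":1}
    - {"linear":[0.01,0.03,0],"rot":[0,0,0],"claw":1}
    - {"linear":[0.014,0.039,0],"rot":[0,0,0],"claw":1}
    - {"linear":[0.014,0.046,0],"rot":[0,0,-0.008],"claw":1}
    - {"linear":[0.015,0.053,0],"rot":[0,0,-0.016],"claw":1}
    - {"linear":[0.016,0.061,0],"rot":[0,0,-0.025],"claw":1}
    - {"linear":[0.018,0.071,0],"rot":[0,0,-0.037],"claw":1}
    - {"linear":[0.021,0.08,0],"rot":[0,0,-0.048],"claw":1}
    - {"linear":[0.024,0.089,0],"rot":[0,0,-0.059],"claw":1}
    - {"linear":[0.028,0.098,0],"rot":[0,0,-0.07],"claw":1}

```text
t: 8.1
eef_pos: [454.4, 179.1, 66.7]
ee_rot: [-0.001, 0.395, 0.919, -0.001]
contact_force: [-1.5, -2.7, 2.3]
width: -0.0
grip_force: 1.5
```

Emit:
send_rows:
  motion:
    - {"linear":[0.004,0.009,0],"rot":[0,0,-0.011],"claw":1}
    - {"linear":[0.009,0.017,0],"rot":[0,0,-0.022],"claw":1}
    - {"linear":[0.015,0.025,0],"rot":[0,0,-0.033],"claw":1}
    - {"linear":[0.021,0.033,0],"rot":[0,0,-0.045],"claw":1}
    - {"linear":[0.028,0.04,0],"rot":[0,0,-0.056],"claw":1}
    - {"linear":[0.035,0.046,0],"rot":[0,0,-0.067],"claw":1}
    - {"linear":[0.035,0.046,0],"rot":[0,0,-0.067],"claw":1}
    - {"linear":[0.035,0.046,0],"rot":[0,0,-0.067],"claw":1}
    - {"linear":[0.035,0.046,0],"rot":[0,0,-0.067],"claw":1}
    - {"linear":[0.035,0.046,0],"rot":[0,0,-0.067],"claw":1}

```text
t: 8.93
eef_pos: [472.8, 202.4, 66.4]
ee_rot: [0.0, 0.577, 0.817, 0.0]
contact_force: [-0.5, -0.1, 0.3]
width: -0.001
grip_force: 0.1
```

```bash
python3 - <<'E'
from h import *
im=grab('side'); s=status.get_state(); print(s['eef_pos'],s['ee_rot'],s['contact_force'])
a=im['color'][120:230,190:330,::-1]; cv2.imwrite('pics/s3.png',cv2.resize(a,None,fx=5,fy=5,interpolation=cv2.INTER_CUBIC))
t=grab('top'); C=[543,26.7]; print(dark(t,C,81,92,54),dark(t,C,50,74,58))
P=np.array([517.9,147.9])
for cl in (.8,.9,1.0,1.1):
    b=1.775+1.05-cl; print(cl,(proj(im,[*(P+65*np.array([np.cos(b),np.sin(b)])),76])-[190,120])*5)
E
```

```text
[472.81616598 202.31339547  66.42485836] [1.31842655e-05 5.76773977e-01 8.16903679e-01 3.98660550e-04] [-0.25884535 -0.21044695  0.67848863]
(0.8942056746650323, 116.00830078125) (0.8930235174216128, 89.77438354492188)
0.8 [[252.15569387 244.48562198]]
0.9 [[261.07363781 241.50909242]]
1.0 [[270.43982732 239.00536781]]
1.1 [[280.1673315 236.9948296]]
```

View pics/s3.png

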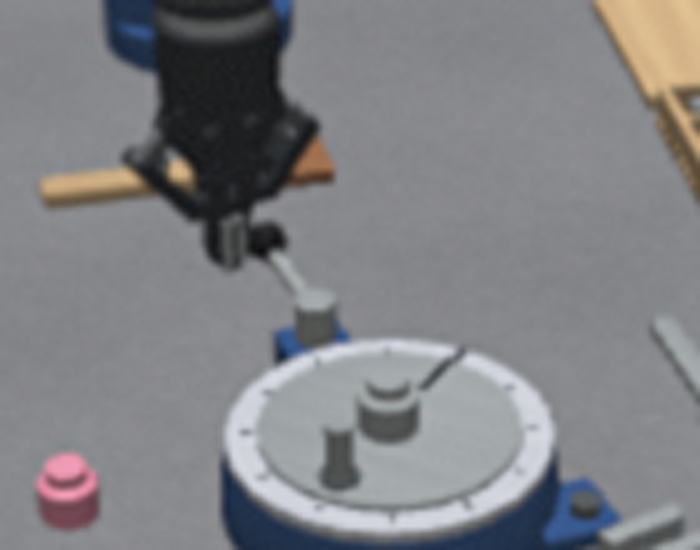

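The side crop shows the ball at about (269,239), so the clamp is near 0.98 rad. I'll push it a little further, then back off and lift.

Emit:
send_rows:
  motion:
    - {"linear":[0.004,0.002,0],"rot":[0,0,-0.004],"claw":1}
    - {"linear":[0.008,0.003,0],"rot":[0,0,-0.008],"claw":1}
    - {"linear":[0.008,0.003,0],"rot":[0,0,-0.008],"claw":1}
    - {"linear":[0.008,0.003,0],"rot":[0,0,-0.008],"claw":1}
    - {"linear":[-0.01,0,0],"rot":[0,0,-0.008],"claw":1}
    - {"linear":[-0.04,-0.008,0],"rot":[0,0,-0.008],"claw":1}
    - {"linear":[-0.06,-0.01,0.05],"rot":[0,0,-0.008],"claw":1}
    - {"linear":[-0.08,-0.01,0.12],"rot":[0,0,-0.008],"claw":1}
    - {"linear":[-0.1,0.05,0.18],"rot":[0,0,-0.008],"claw":1}
    - {"linear":[-0.1,0.1,0.25],"rot":[0,0,-0.008],"claw":1}

```text
t: 9.87
eef_pos: [421.3, 249.2, 189.6]
ee_rot: [-0.0, 0.599, 0.801, -0.001]
contact_force: [1.5, 1.1, -1.1]
width: -0.002
grip_force: 0.0
```

Emit:
send_rows:
  motion:
    - {"linear":[0,0,0],"rot":[0,0,0],"claw":1}
    - {"linear":[0,0.05,0.03],"rot":[0,0,0],"claw":1}
    - {"linear":[0,0.1,0.06],"rot":[0,0,0],"claw":1}
    - {"linear":[0,0.15,0.06],"rot":[0,0,0],"claw":1}
    - {"linear":[0,0.2,0.06],"rot":[0,0,0],"claw":1}
    - {"linear":[0,0.25,0.06],"rot":[0,0,0],"claw":1}
    - {"linear":[0,0.25,0.06],"rot":[0,0,0],"claw":1}
    - {"linear":[0,0.25,0.06],"rot":[0,0,0],"claw":1}
    - {"linear":[0,0.25,0.06],"rot":[0,0,0],"claw":1}
    - {"linear":[0,0.25,0.06],"rot":[0,0,0],"claw":1}

```text
t: 10.7
eef_pos: [423.5, 373.5, 218.7]
ee_rot: [0.001, 0.598, 0.801, -0.0]
contact_force: [1.0, -0.3, -0.3]
width: 0.001
grip_force: 0.0
```

```bash
python3 - <<'E'
from h import *
t=grab('top'); C=[543,26.7]; print(dark(t,C,81,92,54),dark(t,C,50,74,58),dark(t,C,66,75,58))
a=t['color'][155:260,190:330,::-1]; cv2.imwrite('pics/t6c.png',cv2.resize(a,None,fx=5.7,fy=5.7,interpolation=cv2.INTER_CUBIC))
P=np.array([517.9,147.9])
for cl in (.93,1.05,1.17):
    b=1.775+1.05-cl; print(cl,(proj(t,[*(P+65*np.array([np.cos(b),np.sin(b)])),76])+.41-[190,155])*5.7)
print(status.get_state()['contact_force'])
E
```

```text
(0.894329543177664, 113.66447448730469) (0.8928947563817343, 85.60050964355469) (0.8930279265569786, 86.99613189697266)
0.93 [[ 13.09756439 380.10453461]]
1.05 [[  9.40302665 364.36244606]]
1.17 [[  7.64372036 348.27276989]]
[0.28285233 0.09336598 0.00532669]
```

View pics/t6c.png

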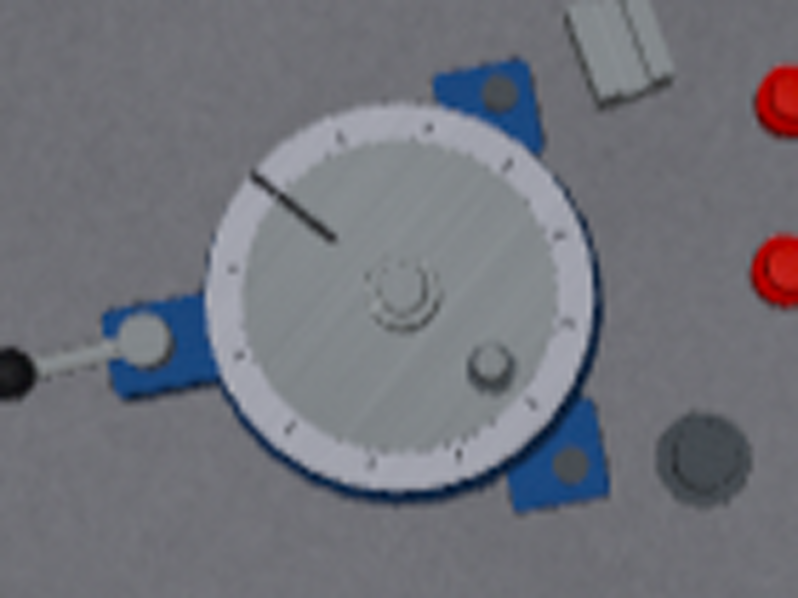

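The top crop shows the mark and line in one stroke, the blank centred at (402,290), and the ball at about (9,373). I'll measure the ball exactly.

```bash
python3 - <<'E'
from h import *
t=grab('top'); C=np.array([543,26.7]); P=np.array([517.9,147.9]); e=P-C
P=C+125*e/np.hypot(*e)
for im in (t,dict(t,color=cv2.imread('pics/top0.png')[:,:,::-1])):
    g=im['color'].max(2); m=np.zeros_like(g); m[205:250,180:212]=(g[205:250,180:212]<50)
    ys,xs=np.nonzero(m); b=atz(im,[(xs.mean(),ys.mean())],76)[0,:2]; d=b-P
    print(len(xs),xs.mean(),ys.mean(),b,np.hypot(*d),'clamp',1.05+np.arctan2(e[1],e[0])-np.arctan2(d[1],d[0]))
E
```

```text
62 191.09677419354838 220.24193548387098 [499.98799413 211.76657912] 65.10559961222546 clamp 0.9794690362138052
64 205.453125 236.046875 [457.47339833 171.31199167] 64.14504288049618 clamp 0.03696783504692247
```

```bash
python3 -c "
from station import env; print(env.job_done())"
```

```text
the job is handed in; nothing more can be done
None
```

The job is handed in; the result wasn't shown. My last measurements had the index within about 0.002 rad of the long line, the clamp lever at about 0.98 rad (0.93 needed), the blank still standing in the middle, and the arm clear.

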